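Change the cartridge of a worktop water filter

TASK

Fit the new water-filter cartridge that lies on the worktop into the filter unit: with its spigot towards the unit's head but still clear of it, press it down sideways until it snaps fully home in both C-shaped clips, then slide it lengthwise in the clips until its collar is flush against the head and the spigot is all the way in the socket and holds its valve open. Feel your way gently so that nothing is pressed hard against the plastic unit, leave the cartridge in place and do not disturb the other things on the worktop.

Things in the scene. Friction and masses are not known exactly. Their poses are not given: they have to be found in the camera images.
- cartridge: the loose filter cartridge, 0.15 to 0.31 kg: white tube 44 mm in diameter, 184 mm long, a grey hexagonal collar (12 mm long, 48 mm across flats, 55 over corners) on each end, a spigot beyond one collar, a shallow dome beyond the other. Origin on the axis, mid tube; +y along the axis to the spigot. Starts lying on a flat of its collars, axis level, 24 mm above the worktop. Grip it across the tube
- spigot_tip (a point): centre of the tip of the cartridge's white spigot (15 mm in diameter, 12 mm long, bevelled tip), on the axis, 116 mm from mid tube; the collar's face, from which the spigot stands out, is 104 mm from mid tube. Axes as the cartridge
- filter_unit: the fixed white filter unit: base plate 100 x 280 mm, its top 12 mm above the worktop, from y = -89 to +191 mm; the clip rail on it; a rigid head 58 mm wide, 75 mm high, facing the clips with a bevelled socket (18 mm bore) on their axis; a spout behind it, up to 119 mm high, to y = +210 mm. Origin on the worktop under the middle between the clips; +y level, along the clips to the head; z up
- clip_rail: the fixed grey rail on the unit with the two upward C-shaped clips; same origin and axes as the unit (worktop height, midway between the clips, +y towards the head)
- clip_near_head (a point): the clip near the head: axis point of its grey C, 46 mm above the worktop, 54 mm from clip_mid along +y. Clip 12 mm wide, open upwards: a rigid V saddle and two sprung jaws, flared lips 22 mm above the axis and 53 mm apart, throat 37 mm wide 12 mm above the axis. The 44 mm tube must spread them. Smooth and slippery. A collar does not fit in. Axes as the unit
- clip_far (a point): the same point of the other, equal clip, 54 mm from clip_mid along -y. Pressing the level tube through both throats takes 7 to 18 N in all, from about 24 mm above home; then the resistance drops and the jaws draw the tube onto the rigid saddles. Sliding it lengthwise afterwards takes 2 to 6 N. Axes as the unit
- clip_mid (a point): on the clips' axis, midway between them, 46 mm above the worktop: the height and line of the cartridge's origin when snapped home. Press it into the clips with its origin 22 to 30 mm short of this point (towards -y; 26 is best), so that the spigot is clear of the head and the collar of the clip. Axes as the unit
- valve (a joint): grey plunger of the spring-loaded shut-off valve in the socket, pushed by the spigot's tip: 0 m shut, 0.006 m fully open, which is when the collar is flush on the head; pushes back under 1.5 N. The head is clamped in slots, so its face stands anywhere from 96 to 126 mm along +y from clip_mid (not measured): feel for it, pressing well under 15 N
- mug: bystander: white dotted mug, 87 mm in diameter, 97 mm high, origin under its middle
- dish: bystander: small glass dish, 89 mm in diameter, 34 mm high, origin under its middle
- tin: bystander: closed food tin, 75 mm in diameter, 58 mm high, origin under its middle
- honey: bystander: honey pot, 76 mm in diameter, 82 mm high, origin under its middle

How it is judged:
By the outcome, as a careful person would: the job done as asked, in the order asked, and still so for the second after the job is handed in, with the robot touching nothing.
It also fails if it takes over 64 s, if anything falls off the work surface, if the arm or the gripper's body presses on something with over 40 N, if the wrist force passes 120 N, or if a joint passes its speed limit or range.

ROBOT

A 6-joint arm with a two-finger parallel gripper is mounted at the origin on a cart in front of the work surface, level with it; the furniture and walls round the work are solid. World frame = base frame: x ahead of the robot, y to its left, z up, the work surface at z = 0. Lengths are in m, angles in degrees, forces in N, time in s.
With the tool pointing down it reaches from about 0.35 to 0.875 m from the base axis. Payload 4.2 kg.
Tool frame: the origin (TCP) lies midway between the tips of the shut fingers; the grasp point (between the pads) lies 19 mm behind it; z points along the fingers, y is the line along which they close (so a half turn about z gives the same grasp; the last joint's range is limited). The gripper opens to 87 mm and grips with 3 to 60 N. Pads are 19 mm wide; open, the fingers measure 117 mm over their backs; the gripper's body (75 mm by 190 mm) begins 51 mm behind the grasp point.
Start: joints at [80.535, 22.042, 0.453, 0, -68.411, -14.817], TCP at [0.257, 0.57, 0.223] pointing down, gripper open.
Joint ranges: [-179.83, 179.83], [-69.29, 118.12], [-61.27, 80.66], [-181.25, 117.63], [-171.15, -9.14], [-177.46, 177.46]. Speed limits (degrees/s): [159.86, 159.86, 180, 180, 180, 180].

INTERFACE

Orientations are given as a 3x3 rotation matrix whose columns are the frame's x, y, z axes.
In Python, from station import sensors, eyes, workorder gives the robot as it stands.
- The arm moves only by the shell command python3 -m handwheel 'ROWS'. ROWS is a JSON list of rows, 1 to 8 of them, each of 7 numbers: the opening from 0.0 (shut) to 1.0 (fully open), then dx, dy, dz in cm, then a rotation vector rx, ry, rz in units of 2 degrees; each row is the pose to reach, as a shift and turn from the pose commanded when the command began, along the tool's axes at that moment; what a row does not reach only later rows make up. A row lasts 1/10 s, in which the tool goes at most 0.05 m and 8.59 degrees, less where a joint would pass 70% of its speed; a pose out of reach is approached as far as the arm can. The fingers move at their own pace and stop on an object; the grip force is fixed at half the most. Time passes only in rows, so rows that do not move let the fingers close. It prints the time, the measured TCP pose, the force, the opening and the grip force at its end. Input that does not fit is refused with a message, and nothing moves.
- sensors.sense(): the state, without advancing time (a new reading comes with each control period).
- eyes.capture(name): name is "scene" or "top" or "wrist"; returns a dict with "pixels" (400x640x3 uint8, red, green, blue), "z_map" (400x640 float32, m along the optical axis (not along the pixel's ray), 0 where there is no reading), "K" (3x3 intrinsics, pixels), "distortion" ([k1, k2, p1, p2, k3] as OpenCV has them; the pictures are not rectified), "world_from_camera" (4x4, takes a point from camera to world coordinates). Camera axes: x right, y up, looking along -z (the intrinsics and any distortion apply to the point x, -y, -z); pixel columns grow to the right and rows downward; lengths in m; the calibration is good to about 2 mm. A picture is of the moment at which its call begins.
- workorder.finish_job(): hands the job in; it is judged then, once.
The state is a dict: "time_s": time; "joints": joint angles; "joint_velocities": joint speeds; "effort": joint torques, N m; "tcp_pos": TCP position; "ee_rot": TCP orientation; "wrist_force": force on the tool from outside, world axes, zero at the start; "moment": the same for the moment, N m; "gripper_width": opening from 0.0 (shut) to 1.0 (fully open); "gripper_force": force on a finger pad.
Only numpy, scipy, OpenCV 4.12 (cv2) and the standard library are available. Lean on these libraries where they do the work, as an engineer would, in place of code of your own. Each camera call takes 0.05 s, during which the arm holds its last target. There are 200 camera calls.

## Working session

There is one attempt and no reset: what is moved stays moved. The work goes in short steps, Python scripts to look and compute and a shell command to move; the robot and the scene stay as the last step left them, time stands still between calls to the robot, and variables do not carry over. Pictures are saved under pics/ and viewed, at most 10 in all, crops included, and the job is handed in when it is done.

```bash
mkdir -p pics; cat > h.py <<'E'
import numpy as np, cv2
from station import sensors, eyes, workorder
def cap(n):
    c=eyes.capture(n); np.savez('/tmp/%s.npz'%n,**{k:np.asarray(v) for k,v in c.items()}); return c
def load(n): return dict(np.load('/tmp/%s.npz'%n))
def cloud(c):
    z=np.asarray(c['z_map'],float); h,w=z.shape
    u,v=np.meshgrid(np.arange(w),np.arange(h))
    p=cv2.undistortPoints(np.stack([u,v],-1).reshape(-1,1,2).astype(float),np.array(c['K']),np.array(c['distortion'])).reshape(h,w,2)
    P=np.stack([p[...,0]*z,-p[...,1]*z,-z],-1); T=np.array(c['world_from_camera'])
    W=P@T[:3,:3].T+T[:3,3]; W[z<=0]=np.nan; return W
def save(c,f): cv2.imwrite('pics/'+f,np.ascontiguousarray(c['pixels'][...,::-1]))
E
python3 - <<'E'
from h import *
for n in("top","scene"):
    c=cap(n); save(c,n+'1.png')
s=sensors.sense(); print(s)
E
```

```text
{'time_s': 0.1, 'joints': array([ 8.05353827e+01,  2.20865439e+01,  3.87832095e-01, -2.53323585e-02,
       -6.84123860e+01, -1.48186295e+01]), 'joint_velocities': array([ 0.08991292, -0.12446021,  0.07738002,  0.0964942 ,  0.03486643,
       -0.00628815]), 'effort': array([-1.29972950e-04, -3.91687274e+01,  1.87935716e+01,  4.23193038e+00,
        1.34780025e-02, -7.19795798e-05]), 'tcp_pos': array([0.2567715 , 0.56922296, 0.22156851]), 'ee_rot': array([[ 9.11456526e-01, -4.11395767e-01, -7.24367949e-04],
       [-4.11396393e-01, -9.11454664e-01, -1.84498940e-03],
       [ 9.87922819e-05,  1.97962999e-03, -9.99998036e-01]]), 'wrist_force': array([ 0.75556526, -0.07220583,  0.19453136]), 'moment': array([ 0.01355288, -0.05226103,  0.01504773]), 'gripper_force': 0.0, 'gripper_width': 0.9993856150052468}
```

View pics/top1.png

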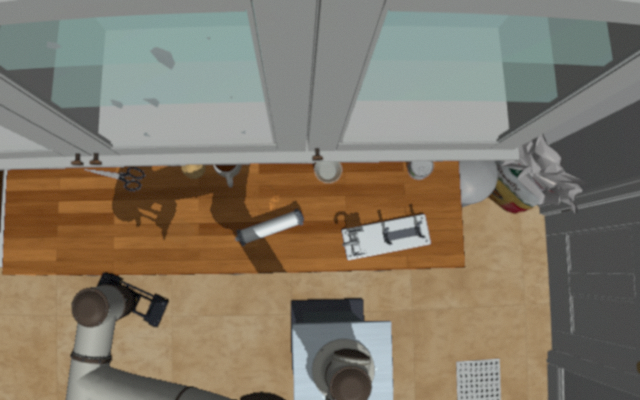

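View pics/scene1.png

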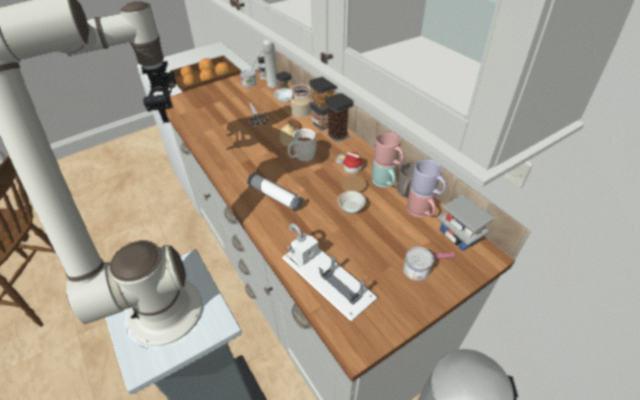

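Top view: the cartridge runs from about (240,236) to (300,216). The unit's plate spans (343–430, 215–260), with its head at the left end near (352,242) and clips near (385,235) and (418,228). Next I'll measure both and look at enlarged crops.

```bash
python3 - <<'E'
from h import *
ims=[]
t=load('top');s=load('scene')
a=cv2.resize(t['pixels'][195:275,225:445],(792,288),interpolation=cv2.INTER_CUBIC)
b=cv2.resize(s['pixels'][165:320,235:445],(400,295),interpolation=cv2.INTER_CUBIC)
b2=cv2.resize(s['pixels'][165:215,240:310],(392,280),interpolation=cv2.INTER_CUBIC)
o=np.zeros((590,800,3),np.uint8); o[:288,:792]=a; o[290:585,:400]=b; o[290:570,404:796]=b2
cv2.imwrite('pics/crop1.png',o[...,::-1])
W=cloud(t)
for (v,u) in [(236,242),(225,270),(217,298),(232,262),(238,352),(240,347),(225,424),(236,400),(255,348),(219,424),(245,300)]: print(u,v,W[v,u].round(4))
print(t['K'],t['distortion'])
def fit(mask,name):
    p=W[mask]; r=cv2.minAreaRect(p[:,:2].astype(np.float32)); print(name,len(p),r, cv2.boxPoints(r).round(3).tolist(),p[:,2].min(),p[:,2].max())
roi=np.zeros(W.shape[:2],bool)
roi[205:250,232:310]=1; fit(roi&(W[...,2]>.012)&(W[...,2]<.08),'cart')
roi[:]=0; roi[205:265,335:440]=1; fit(roi&(W[...,2]>.006)&(W[...,2]<.13),'unit')
m=roi&(W[...,2]>.03)&(W[...,2]<.13)
for zl,zh in((.03,.05),(.05,.07),(.07,.085),(.085,.13)):
    mm=roi&(W[...,2]>zl)&(W[...,2]<zh); print(zl,mm.sum()); 
    if mm.sum()<60: print(W[mm].round(3).tolist())
E
```

```text
242 236 [0.4326 0.3096 0.048 ]
270 225 [0.4659 0.2214 0.0443]
298 217 [0.4889 0.1325 0.0526]
262 232 [0.4442 0.2468 0.0452]
352 238 [ 0.4179 -0.0339  0.0738]
347 240 [ 0.4149 -0.0241  0.0148]
424 225 [ 0.4577 -0.279   0.0163]
400 236 [ 0.4237 -0.1974  0.0169]
348 255 [ 0.3667 -0.026   0.0136]
424 219 [ 0.4775 -0.2803  0.0151]
300 245 [0.4026 0.1276 0.0035]
[[489.5540015    0.         317.72528827]
 [  0.         489.5540015  198.60597279]
 [  0.           0.           1.        ]] [-0.14013738  0.          0.          0.          0.        ]
cart 974 ((0.46663597226142883, 0.21588236093521118), (0.1022723913192749, 0.2448369413614273), 7.775382995605469) [[0.39899998903274536, 0.33000001311302185], [0.43299999833106995, 0.08799999952316284], [0.5339999794960022, 0.10199999809265137], [0.5009999871253967, 0.3440000116825104]] 0.012382646378968909 0.05910548334104848
unit 3030 ((0.431297242641449, -0.15950027108192444), (0.34691283106803894, 0.19469290971755981), 88.34091186523438) [[0.32899999618530273, -0.33000001311302185], [0.5239999890327454, -0.335999995470047], [0.53399997949600
[... 529 characters left out ...]
52, 0.032], [0.43, -0.151, 0.036], [0.428, -0.253, 0.033], [0.427, -0.149, 0.031], [0.427, -0.155, 0.035], [0.425, -0.253, 0.032], [0.424, -0.256, 0.035], [0.424, -0.26, 0.033], [0.424, -0.263, 0.034], [0.427, -0.029, 0.034], [0.424, -0.142, 0.03], [0.421, -0.256, 0.034], [0.421, -0.258, 0.041], [0.421, -0.152, 0.03], [0.419, -0.03, 0.049], [0.416, -0.031, 0.046], [0.413, -0.031, 0.042], [0.411, -0.158, 0.03], [0.408, -0.153, 0.038], [0.408, -0.158, 0.031], [0.404, -0.146, 0.04], [0.404, -0.15, 0.036], [0.401, -0.15, 0.039], [0.397, -0.033, 0.043], [0.395, -0.034, 0.037], [0.392, -0.035, 0.031], [0.385, -0.036, 0.046], [0.382, -0.037, 0.035], [0.372, -0.035, 0.048]]
0.05 75
0.07 288
0.085 74
```

View pics/crop1.png

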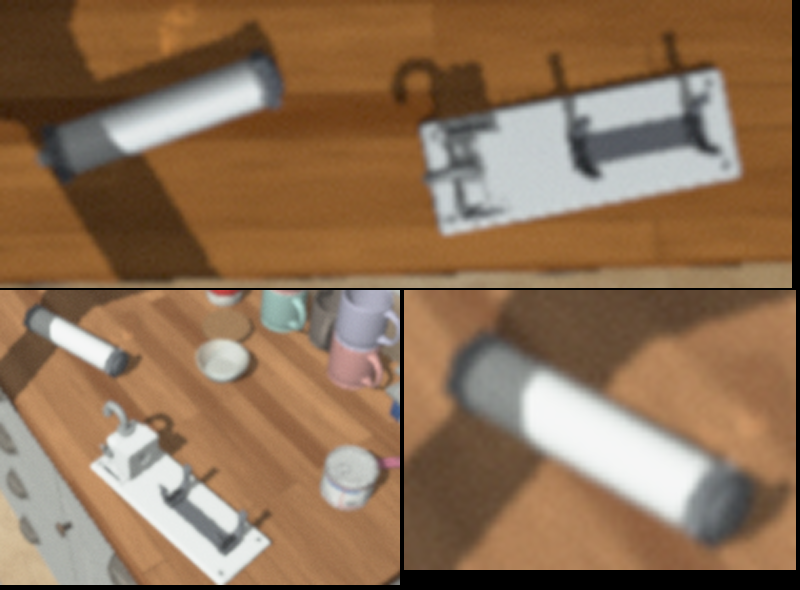

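The spigot seems to be on the left (+y) end. I'll check that with the wrist camera above the cartridge.

Units first: shifts go in cm and turns go in units of 2 degrees. So 0.33 m is 33, 0.23 m is 23, 48 degrees is 24.

```bash
python3 -m handwheel '[[1,33,23,-3,0,0,24],[1,33,23,-3,0,0,24],[1,33,23,-3,0,0,24],[1,33,23,-3,0,0,24],[1,33,23,-3,0,0,24],[1,33,23,-3,0,0,24],[1,33,23,-3,0,0,24],[1,33,23,-3,0,0,24]]'
python3 -m handwheel '[[1,0,0,0,0,0,0],[1,0,0,0,0,0,0]]'
python3 - <<'E'
from h import *
c=cap('wrist'); save(c,'w1.png'); print(np.array(c['world_from_camera']).round(3).tolist()); print(sensors.sense()['joints'].round(1))
E
```

```text
time_s: 0.9
tcp_pos: [0.4619, 0.2253, 0.2523]
ee_rot: [[0.305, -0.952, -0.0], [-0.952, -0.305, -0.0], [-0.0, 0.0, -1.0]]
wrist_force: [0.9, -0.1, -0.4]
gripper_width: 1.004
gripper_force: 0.0
time_s: 1.1
tcp_pos: [0.4617, 0.2261, 0.252]
ee_rot: [[0.302, -0.953, -0.001], [-0.953, -0.302, -0.0], [-0.0, 0.001, -1.0]]
wrist_force: [0.4, -0.1, 0.2]
gripper_width: 0.999
gripper_force: 0.0
[[-0.954, 0.291, 0.079, 0.483], [-0.301, -0.92, -0.25, 0.158], [-0.0, -0.262, 0.965, 0.415], [0.0, 0.0, 0.0, 1.0]]
[ 44.3  10.  -12.1  -0.  -68.  -26.6]
```

View pics/w1.png

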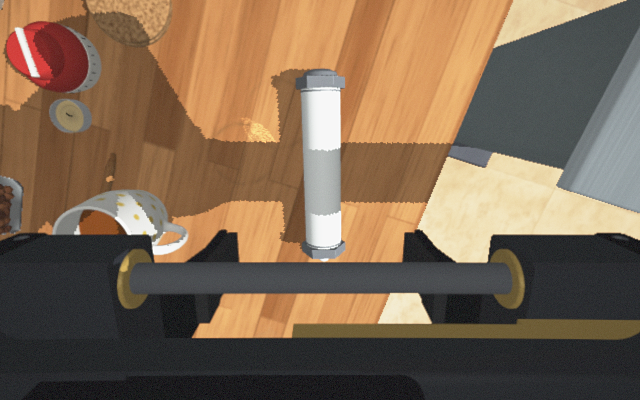

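The wrist view shows the cartridge running from (321,75) at the dome to (323,250), with the white spigot tip at (323,260). So the spigot faces +y, the same way as the unit's head. Now the numbers.

```bash
cat >> h.py <<'E'
def cart(W,roi,zaxis):
    m=np.zeros(W.shape[:2],bool); m[roi]=1
    p=W[m&(W[...,2]>zaxis-.004)&(W[...,2]<zaxis+.034)]
    c=np.median(p[:,:2],0)
    for _ in range(6):
        d=cv2.fitLine(((p[:,:2]-c)*1000).astype(np.float32),cv2.DIST_L1,0,.01,.01).ravel()
        a=d[:2]*np.sign(d[1]); c=c+d[2:]/1000; n=np.array([a[1],-a[0]])
        # symmetric sides on the tube
        s=(p[:,:2]-c)@a; t=(p[:,:2]-c)@n
        k=abs(t)<.031; p=p[k]
    s=(p[:,:2]-c)@a; t=(p[:,:2]-c)@n
    lo=np.array([[sb,np.percentile(t[abs(s-sb)<.005],2),np.percentile(t[abs(s-sb)<.005],98),np.percentile(p[abs(s-sb)<.005,2],90)] for sb in np.arange(-.13,.131,.01) if (abs(s-sb)<.005).sum()>8])
    return c,a,s,t,p,lo
E
python3 - <<'E'
from h import *
c=load('wrist'); W=cloud(c)
C,a,s,t,p,lo=cart(W,np.s_[60:262,270:370],.024)
print(C,a,np.degrees(np.arctan2(-a[0],a[1])),s.min(),s.max()); print(lo.round(4))
k=abs(t)>.0232; print('collar',np.sort(s[k&(s<0)])[[0,5,-6,-1]],np.sort(s[k&(s>0)])[[0,5,-6,-1]])
t=load('top'); W=cloud(t); roi=np.zeros(W.shape[:2],bool); roi[205:265,335:440]=1
z=W[...,2]
g=t['pixels'].astype(int); br=g.min(-1)
m=roi&(br>120)&(z>.004)&(z<.02); r=cv2.minAreaRect(W[m][:,:2].astype(np.float32)); print(m.sum(),r,cv2.boxPoints(r).round(4).tolist())
print(W[m][:,2].mean())
E
```

```text
[0.45281761 0.24546045] [-0.32097232  0.9470886 ] 18.721735 -0.13363609420746123 0.09271983280261994
[[-0.13   -0.019   0.0189  0.0443]
 [-0.12   -0.0253  0.0254  0.0493]
 [-0.11   -0.0219  0.0226  0.0474]
 [-0.1    -0.0205  0.0211  0.0466]
 [-0.09   -0.0205  0.0206  0.0467]
 [-0.08   -0.0204  0.0211  0.0465]
 [-0.07   -0.0204  0.0215  0.0465]
 [-0.06   -0.0203  0.0205  0.0466]
 [-0.05   -0.0217  0.0209  0.0466]
 [-0.04   -0.0216  0.0214  0.0464]
 [-0.03   -0.0215  0.0205  0.0467]
 [-0.02   -0.0214  0.0208  0.0466]
 [-0.01   -0.0214  0.0212  0.0465]
 [-0.     -0.0213  0.0204  0.0465]
 [ 0.01   -0.0212  0.0205  0.0465]
 [ 0.02   -0.0212  0.021   0.0464]
 [ 0.03   -0.0211  0.0213  0.0465]
 [ 0.04   -0.021   0.0205  0.0465]
 [ 0.05   -0.0209  0.0207  0.0466]
 [ 0.06   -0.0209  0.0211  0.0465]
 [ 0.07   -0.0247  0.0254  0.0486]
 [ 0.08   -0.0258  0.0259  0.0492]
 [ 0.09   -0.004   0.0042  0.0318]]
collar [-0.12534773 -0.1248286  -0.11396127 -0.11384797] [0.06919549 0.06984048 0.07982694 0.08149237]
1600 ((0.42251282930374146, -0.1536526381969452), (0.10157120227813721, 0.28131961822509766), 9.461835861206055) [[0.34929999709129333, -0.02329999953508377], [0.3955000042915344, -0.30070000886917114], [0.49570000171661377, -0.2840999960899353], [0.4494999945163727, -0.006599999964237213]]
0.013399473856435511
```

In the tool's units: 0.326 m is 32.6, 0.145 m is 14.5, 8 degrees is 4.

```bash
python3 -m handwheel '[[1,32.6,14.5,0,0,0,4],[1,32.6,14.5,0,0,0,4],[1,32.6,14.5,0,0,0,4],[1,32.6,14.5,0,0,0,4],[1,32.6,14.5,0,0,0,4],[1,32.6,14.5,0,0,0,4],[1,32.6,14.5,0,0,0,4],[1,32.6,14.5,0,0,0,4]]'
python3 -m handwheel '[[1,32.6,0,0,0,0,0]]' >/dev/null --help 2>&1 | head -0
python3 - <<'E'
from h import *
c=cap('wrist'); save(c,'w2.png'); W=cloud(c); z=W[...,2]
m=(z>.006)&(z<.13)&(abs(W[...,0]-.4225)<.13)&(abs(W[...,1]+.1537)<.19)
u=np.array([-.1644,.9864]); print(sensors.sense()['tcp_pos'],m.sum())
E
```

```text
time_s: 1.95
tcp_pos: [0.4217, -0.1298, 0.252]
ee_rot: [[0.165, -0.986, -0.001], [-0.986, -0.165, -0.0], [0.0, 0.001, -1.0]]
wrist_force: [0.3, 0.2, -0.6]
gripper_width: 0.998
gripper_force: 0.0
[ 0.43240053 -0.18120441  0.25231735] 16265
```

View pics/w2.png

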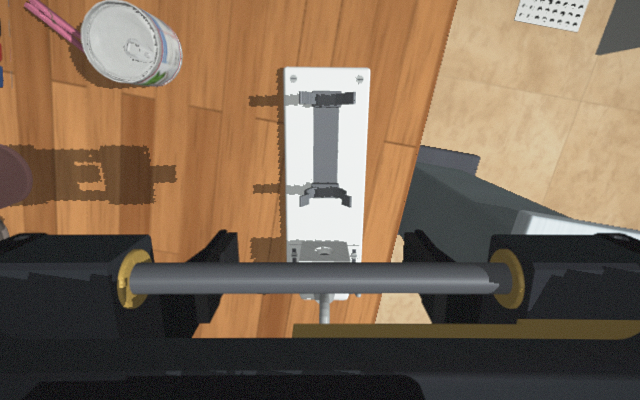

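The view shows the whole plate (285–370, 68–300), clips at rows ~98 and ~190 centred on column 326, and the head at row ~245. A stray command of mine nudged the arm 50 mm in free air, with no harm done. I'll let it settle and measure again.

```bash
python3 -m handwheel '[[1,0,0,0,0,0,0],[1,0,0,0,0,0,0]]'
python3 - <<'E'
from h import *
c=cap('wrist'); W=cloud(c); z=W[...,2]; br=c['pixels'].astype(int).min(-1)
near=(abs(W[...,0]-.4225)<.13)&(abs(W[...,1]+.1537)<.19)
m=near&(z>.006)&(z<.016)&(br>100)
p=W[m]; r=cv2.minAreaRect(p[:,:2].astype(np.float32)); print(m.sum(),r,p[:,2].mean())
O=np.array([.4309,-.2040])
for th in (9.46,):
    a=np.array([-np.sin(np.radians(th)),np.cos(np.radians(th))]); n=np.array([a[1],-a[0]])
    s=(p[:,:2]-O)@a; t=(p[:,:2]-O)@n
    rows=[]
    for sb in np.arange(-.085,.1,.015):
        k=abs(s-sb)<.004; q=t[k]; rows.append([sb,q.min(),q.max()])
    R=np.array(rows); print(R.round(4)); print(np.polyfit(R[:,0],R[:,1:].mean(1),1),'smin',np.percentile(s,[0,.5,1]))
    q=W[near&(z>.03)&(z<.14)]; s=(q[:,:2]-O)@a; t=(q[:,:2]-O)@n
    for lo,hi in((-.08,-.04),(.03,.075)):
        k=(s>lo)&(s<hi)&(q[:,2]>.052)&(abs(t)<.04)
        print('clip',np.percentile(s[k],[1,50,99]),np.percentile(t[k],[0,1,50,99,100]),t[k&(t<0)].mean(),t[k&(t>0)].mean(),q[k,2].max())
    k=(s>.09)&(s<.17)&(q[:,2]>.068)&(q[:,2]<.08); print('head',np.percentile(s[k],[0,1,50,99]),np.percentile(t[k],[1,50,99]),q[k,2].mean())
z0=W[near&(z<.004)]; print('table',np.nanmedian(z0[:,2]))
E
```

```text
time_s: 2.3
tcp_pos: [0.4312, -0.1754, 0.2518]
ee_rot: [[0.17, -0.985, -0.001], [-0.985, -0.17, 0.001], [-0.001, 0.001, -1.0]]
wrist_force: [0.1, -0.2, 0.3]
gripper_width: 0.998
gripper_force: 0.0
12768 ((0.42488864064216614, -0.17212945222854614), (0.10007990151643753, 0.24070747196674347), 9.371431350708008) 0.012573430502508086
[[-0.085  -0.0493  0.0491]
 [-0.07   -0.0502  0.048 ]
 [-0.055  -0.0496  0.0486]
 [-0.04   -0.0505  0.049 ]
 [-0.025  -0.0497  0.048 ]
 [-0.01   -0.0506  0.0485]
 [ 0.005  -0.0499  0.0488]
 [ 0.02   -0.0506  0.0493]
 [ 0.035  -0.0499  0.0482]
 [ 0.05   -0.0506  0.0486]
 [ 0.065  -0.0498  0.0491]
 [ 0.08   -0.0505  0.0494]
 [ 0.095  -0.0496  0.0483]]
[ 2.65065698e-05 -6.89160466e-04] smin [-0.08790105 -0.08654614 -0.08614356]
clip [-0.05882621 -0.05312912 -0.0474126 ] [-0.02880149 -0.02871122  0.01749192  0.0271698   0.02723872] -0.023925088178971377 0.02241618478083505 0.0714551216653424
clip [0.04858359 0.05408083 0.06062563] [-0.02916181 -0.02896132 -0.0187099   0.02743358  0.02749267] -0.023761036070408244 0.02260010699119927 0.07178210150871478
head [0.12149175 0.12181687 0.16274072 0.16954095] [-0.04178201 -0.00587537  0.02729248] 0.07371295058362276
table 0.0005045887415045802
```

In the tool's units: -0.399 m is -39.9, 0.08 m is 8, -9 degrees is -4.5.

```bash
python3 -m handwheel '[[1,-39.9,-9.5,0,0,0,-4.5],[1,-39.9,-9.5,0,0,0,-4.5],[1,-39.9,-9.5,0,0,0,-4.5],[1,-39.9,-9.5,0,0,0,-4.5],[1,-39.9,-9.5,2,0,0,-4.5],[1,-39.9,-9.5,4,0,0,-4.5],[1,-39.9,-9.5,6,0,0,-4.5],[1,-39.9,-9.5,8,0,0,-4.5]]'
python3 -m handwheel '[[1,0,0,0,0,0,0],[1,0,0,0,0,0,0],[1,0,0,0,0,0,0]]'
cat >> h.py <<'E'
def to(x,y,z,ang,now=None):
    "rows target in tool axes: TCP to x,y,z, tool y along axis-angle ang-180"
    from scipy.spatial.transform import Rotation as R
    s=sensors.sense(); M=s['ee_rot']; c,q=np.cos(np.radians(ang)),np.sin(np.radians(ang))
    G=np.array([[q,-c,0],[-c,-q,0],[0,0,-1.]])
    d=M.T@(np.array([x,y,z])-s['tcp_pos']); r=R.from_matrix(M.T@G).as_rotvec(degrees=True)
    print('t',s['time_s'],'pos',s['tcp_pos'].round(4),'d',d.round(4),'r',r.round(2),'F',s['wrist_force'].round(1),'M',s['moment'].round(2),'w',round(s['gripper_width'],3),s['gripper_force'])
E
python3 -c "
from h import *
to(.4567,.2341,.007,18.7)"
```

```text
time_s: 3.15
tcp_pos: [0.4553, 0.2133, 0.1907]
ee_rot: [[0.326, -0.945, 0.004], [-0.945, -0.326, 0.003], [-0.002, -0.005, -1.0]]
wrist_force: [1.2, -0.3, 1.2]
gripper_width: 0.997
gripper_force: 0.0
time_s: 3.45
tcp_pos: [0.4554, 0.2088, 0.1903]
ee_rot: [[0.322, -0.947, 0.001], [-0.947, -0.322, 0.001], [-0.0, -0.001, -1.0]]
wrist_force: [0.2, 0.0, 0.8]
gripper_width: 1.001
gripper_force: 0.0
t 3.45 pos [0.4554 0.2088 0.1903] d [-0.0234 -0.0092  0.1833] r [-0.07  0.01  0.11] F [0.2 0.  0.8] M [ 0.06 -0.05  0.02] w 1.001 0.0
```

```bash
python3 -m handwheel '[[1,-2.3,-0.9,4,0,0,0],[1,-2.3,-0.9,9,0,0,0],[1,-2.3,-0.9,13,0,0,0],[1,-2.3,-0.9,16,0,0,0],[1,-2.3,-0.9,17.7,0,0,0],[1,-2.3,-0.9,18.2,0,0,0],[1,-2.3,-0.9,18.2,0,0,0],[1,-2.3,-0.9,18.2,0,0,0]]'
python3 -c "
from h import *
to(.4567,.2341,.007,18.7)"
```

```text
time_s: 4.25
tcp_pos: [0.4579, 0.2335, 0.009]
ee_rot: [[0.321, -0.947, 0.002], [-0.947, -0.321, 0.002], [-0.001, -0.003, -1.0]]
wrist_force: [0.5, 0.7, 0.6]
gripper_width: 1.002
gripper_force: 0.0
t 4.25 pos [0.4579 0.2335 0.009 ] d [-0.001  0.001  0.002] r [-0.17  0.07  0.  ] F [0.5 0.7 0.6] M [ 0.07 -0.05  0.01] w 1.002 0.0
```

```bash
python3 -m handwheel '[[0.3,0,0.1,0.2,0,0,0],[0.3,0,0.1,0.2,0,0,0],[0,0,0.1,0.2,0,0,0],[0,0,0.1,0.2,0,0,0],[0,0,0.1,0.2,0,0,0],[0,0,0.1,0.2,0,0,0],[0,0,0.1,0.2,0,0,0],[0,0,0.1,0.2,0,0,0]]'
```

```text
time_s: 5.05
tcp_pos: [0.4563, 0.233, 0.0055]
ee_rot: [[0.321, -0.947, 0.001], [-0.947, -0.321, 0.001], [-0.0, -0.001, -1.0]]
wrist_force: [0.3, 0.6, -0.2]
gripper_width: 0.496
gripper_force: 30.0
```

In the tool's units: -0.18 m is -18, -0.14 m is -14.

```bash
python3 -m handwheel '[[0,0,0,-1,0,0,0],[0,0,0,-3,0,0,0],[0,0,0,-6,0,0,0],[0,0,0,-10,0,0,0],[0,0,0,-14,0,0,0],[0,0,0,-17,0,0,0],[0,0,0,-18,0,0,0],[0,0,0,-18,0,0,0]]'
python3 - <<'E'
from h import *
a=np.radians(9.46); m=np.array([.43,-.2035])+(-.026+.010)*np.array([-np.sin(a),np.cos(a)]); print(m)
to(m[0],m[1],.18,9.46)
E
```

```text
time_s: 5.85
tcp_pos: [0.4559, 0.2329, 0.1864]
ee_rot: [[0.321, -0.947, 0.001], [-0.947, -0.321, 0.002], [-0.002, -0.002, -1.0]]
wrist_force: [-0.1, -0.6, -3.0]
gripper_width: 0.498
gripper_force: 30.0
[ 0.43262974 -0.21928241]
t 5.85 pos [0.4559 0.2329 0.1864] d [0.4209 0.1669 0.0054] r [-0.1   0.1   9.24] F [-0.1 -0.6 -3. ] M [ 0.09 -0.02 -0.03] w 0.498 29.99011223204434
```

In the tool's units: 0.04 m is 4, 0.32 m is 32, 8 degrees is 4.

```bash
python3 -m handwheel '[[0,2,0.8,0,0,0,0.5],[0,5.5,2.2,0,0,0,1],[0,10,4,0,0,0,1.5],[0,14.5,5.7,0,0,0,2],[0,19,7.5,0,0,0,2.5],[0,23.5,9.3,0,0,0,3],[0,28,11.1,0,0,0,3.5],[0,32,12.7,0,0,0,4]]'
python3 -m handwheel '[[0,4,1.6,0,0,0,0.5],[0,7,2.8,0,0,0,0.6],[0,9,3.6,0,0,0,0.6],[0,10,4,0,0,0,0.6],[0,10.1,4,0,0,0,0.6],[0,10.1,4,0,0,0,0.6],[0,10.1,4,0,0,0,0.6]]'
python3 - <<'E'
from h import *
to(.4326,-.2193,.18,9.46)
c=cap('wrist'); save(c,'w3.png'); 
c2=cap('scene'); cv2.imwrite('pics/s2.png',cv2.resize(c2['pixels'][130:330,200:460],(780,600),interpolation=cv2.INTER_CUBIC)[...,::-1])
E
```

```text
time_s: 6.65
tcp_pos: [0.436, -0.113, 0.183]
ee_rot: [[0.184, -0.983, -0.005], [-0.983, -0.184, 0.0], [-0.001, 0.005, -1.0]]
wrist_force: [0.7, 0.2, -1.7]
gripper_width: 0.5
gripper_force: 30.0
time_s: 7.35
tcp_pos: [0.4178, -0.2169, 0.185]
ee_rot: [[0.167, -0.986, -0.001], [-0.986, -0.167, 0.0], [-0.001, 0.001, -1.0]]
wrist_force: [-0.1, 0.6, -2.7]
gripper_width: 0.499
gripper_force: 30.0
t 7.35 pos [ 0.4178 -0.2169  0.185 ] d [ 0.0048 -0.0141  0.005 ] r [0.04 0.03 0.13] F [-0.1  0.6 -2.7] M [ 0.1  -0.06 -0.  ] w 0.499 29.990360978990793
```

View pics/w3.png

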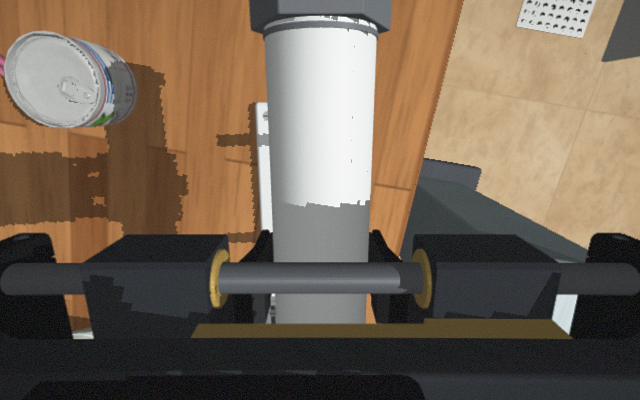

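The cartridge is held centred at column ~321, with its rear collar at the top (row ~15). I'll measure how it sits in the hand, its roll and its pitch.

```bash
python3 - <<'E'
from h import *
c=load('wrist'); W=cloud(c); s=sensors.sense(); M=s['ee_rot']; P=(W-s['tcp_pos'])@M   # tool coords
m=np.zeros(W.shape[:2],bool); m[0:228,240:400]=1
p=P[m&(P[...,2]<0)&(P[...,2]>-.06)&(P[...,0]>0)]
for xb in np.arange(.035,.12,.008):
    q=p[abs(p[:,0]-xb)<.004]
    if len(q)<30: continue
    # fit circle radius .022 in y,z
    from scipy.optimize import least_squares
    f=least_squares(lambda v:np.hypot(q[:,1]-v[0],q[:,2]-v[1])-.022,[0,-.02],loss='soft_l1',f_scale=.0005).x
    print(round(xb,3),len(q),f.round(4),'top',q[:,2].min().round(4),'y',q[:,1].min().round(4),q[:,1].max().round(4))
k=(abs(p[:,1])>.0235)&(p[:,0]>.08); print('collar x',np.percentile(p[k,0],[0,1,99,100]) if k.any() else None)
print('xmax',p[:,0].max())
E
```

```text
0.035 1917 [ 0.0009 -0.0184] top -0.042 y -0.0207 0.0224
0.043 1999 [ 0.0008 -0.0184] top -0.0419 y -0.0208 0.0224
0.051 2108 [ 0.0008 -0.0183] top -0.0421 y -0.0206 0.0225
0.059 2231 [ 0.0008 -0.0183] top -0.0421 y -0.0208 0.0224
0.067 2373 [ 0.0009 -0.0183] top -0.0422 y -0.0207 0.0224
0.075 2412 [ 0.0008 -0.0183] top -0.0421 y -0.0207 0.0224
0.083 2613 [ 0.0008 -0.0182] top -0.0426 y -0.0207 0.0223
0.091 2759 [ 0.0008 -0.0182] top -0.0422 y -0.0208 0.0223
0.099 3681 [ 0.0008 -0.019 ] top -0.0445 y -0.0267 0.0278
0.107 1541 [ 0.0007 -0.0221] top -0.0441 y -0.0269 0.0281
collar x [0.10058347 0.10086219 0.11096042 0.11123713]
xmax 0.11123713447261813
```

View pics/s2.png

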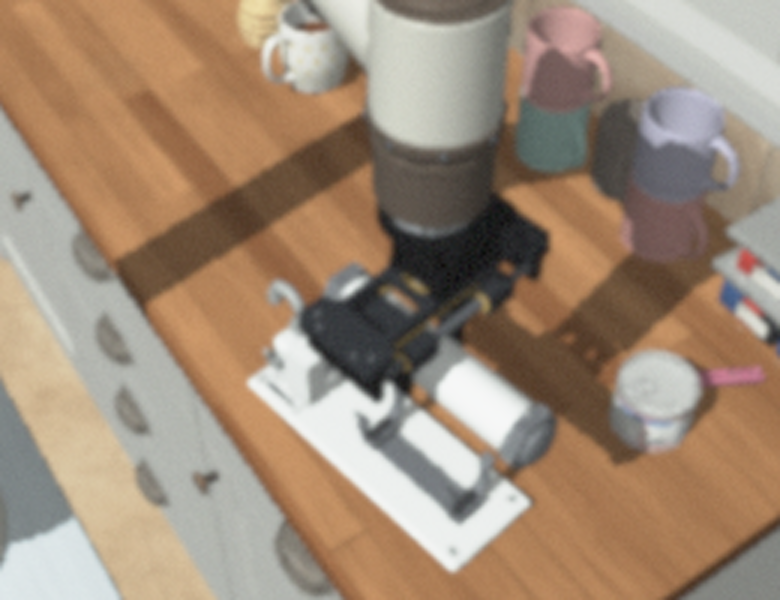

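The cartridge sits level in the hand, its axis 0.8 mm off-centre and 18.4 mm behind the TCP, and the TCP is 8.5 mm ahead of mid tube. Next: above the clips.

```bash
python3 -c "
from h import *
to(.4338,-.2207,.075,9.46)"
python3 -m handwheel '[[0,0.3,-0.7,0,0,0,0],[0,0.6,-1.5,1,0,0,0],[0,0.6,-1.53,3,0,0,0],[0,0.6,-1.53,6,0,0,0],[0,0.6,-1.53,8.5,0,0,0],[0,0.6,-1.53,10,0,0,0],[0,0.6,-1.53,10.5,0,0,0],[0,0.6,-1.53,10.5,0,0,0]]'
python3 -m handwheel '[[0,0,0,0,0,0,0],[0,0,0,0,0,0,0]]'
python3 -c "
from h import *
to(.4338,-.2207,.055,9.46)"
```

```text
t 7.45 pos [ 0.4181 -0.2169  0.1854] d [ 0.0064 -0.0149  0.1104] r [0.   0.01 0.15] F [ 0.2 -0.1 -1.7] M [ 0.1  -0.01  0.04] w 0.498 29.990386627614498
time_s: 8.25
tcp_pos: [0.434, -0.2211, 0.0795]
ee_rot: [[0.166, -0.986, -0.002], [-0.986, -0.166, 0.0], [-0.0, 0.002, -1.0]]
wrist_force: [0.2, -0.3, -2.4]
gripper_width: 0.497
gripper_force: 30.0
time_s: 8.45
tcp_pos: [0.4348, -0.2213, 0.0814]
ee_rot: [[0.166, -0.986, 0.002], [-0.986, -0.166, -0.0], [0.001, -0.002, -1.0]]
wrist_force: [-0.1, 0.6, -2.3]
gripper_width: 0.498
gripper_force: 30.0
t 8.45 pos [ 0.4348 -0.2213  0.0814] d [-0.0008  0.001   0.0264] r [-0.13 -0.05  0.07] F [-0.1  0.6 -2.3] M [ 0.09 -0.    0.  ] w 0.498 29.990470139309764
```

In the tool's units: -0.0005 m is -0.05, 0.028 m is 2.8.

```bash
python3 -m handwheel '[[0,-0.05,0.06,1.2,0,0,0],[0,-0.05,0.06,2,0,0,0],[0,-0.05,0.06,2.6,0,0,0],[0,-0.05,0.06,2.8,0,0,0],[0,-0.05,0.06,2.8,0,0,0],[0,-0.05,0.06,2.8,0,0,0]]'
python3 -c "
from h import *
to(.4338,-.2207,.0276,9.46)"
```

```text
time_s: 9.05
tcp_pos: [0.4335, -0.2208, 0.0527]
ee_rot: [[0.165, -0.986, 0.0], [-0.986, -0.165, -0.0], [0.0, -0.0, -1.0]]
wrist_force: [0.4, 0.3, -2.5]
gripper_width: 0.496
gripper_force: 30.0
t 9.05 pos [ 0.4335 -0.2208  0.0527] d [-0.0001 -0.0003  0.0251] r [-0.02 -0.01  0.06] F [ 0.4  0.3 -2.5] M [ 0.08 -0.09 -0.05] w 0.496 29.99005112797022
```

Centred over the clips. Now I'll press in small steps.

```bash
python3 -m handwheel '[[0,0,0,0.2,0,0,0],[0,0,0,0.4,0,0,0],[0,0,0,0.4,0,0,0]]'
python3 -m handwheel '[[0,0,0,0.2,0,0,0],[0,0,0,0.4,0,0,0],[0,0,0,0.4,0,0,0]]'
python3 -c "
from h import *
to(.4338,-.2207,.0276,9.46)"
```

```text
time_s: 9.35
tcp_pos: [0.4339, -0.2211, 0.0491]
ee_rot: [[0.166, -0.986, 0.001], [-0.986, -0.166, -0.001], [0.001, -0.001, -1.0]]
wrist_force: [-1.2, -2.0, 4.1]
gripper_width: 0.5
gripper_force: 30.0
time_s: 9.65
tcp_pos: [0.4339, -0.2212, 0.0452]
ee_rot: [[0.166, -0.986, 0.002], [-0.986, -0.166, -0.001], [0.001, -0.001, -1.0]]
wrist_force: [-2.2, -1.5, 5.3]
gripper_width: 0.498
gripper_force: 30.0
t 9.65 pos [ 0.4339 -0.2212  0.0452] d [-0.0005  0.0001  0.0176] r [-0.08 -0.06  0.08] F [-2.2 -1.5  5.3] M [-0.15  0.24 -0.05] w 0.498 30.0032608397305
```

```bash
for i in 1; do python3 -m handwheel '[[0,0,0.03,0.15,0,0,0],[0,0,0.03,0.3,0,0,0],[0,0,0.03,0.3,0,0,0]]'; done
python3 -m handwheel '[[0,0,0,0.15,0,0,0],[0,0,0,0.3,0,0,0],[0,0,0,0.3,0,0,0]]'
python3 -c "
from h import *
to(.4338,-.2207,.0276,9.46)"
```

```text
time_s: 9.95
tcp_pos: [0.4339, -0.2213, 0.0424]
ee_rot: [[0.166, -0.986, 0.002], [-0.986, -0.166, -0.001], [0.001, -0.002, -1.0]]
wrist_force: [-0.1, -1.0, 5.5]
gripper_width: 0.496
gripper_force: 30.0
time_s: 10.25
tcp_pos: [0.4338, -0.2212, 0.0389]
ee_rot: [[0.166, -0.986, 0.002], [-0.986, -0.166, -0.001], [0.001, -0.002, -1.0]]
wrist_force: [-0.5, -1.5, 4.0]
gripper_width: 0.495
gripper_force: 30.0
t 10.25 pos [ 0.4338 -0.2212  0.0389] d [-0.0005 -0.0001  0.0113] r [-0.1  -0.06  0.08] F [-0.5 -1.5  4. ] M [-0.3  -0.02 -0.07] w 0.495 30.01906885765493
```

```bash
python3 -m handwheel '[[0,0,0,0.2,0,0,0],[0,0,0,0.4,0,0,0],[0,0,0,0.4,0,0,0]]'
python3 -m handwheel '[[0,0,0,0.2,0,0,0],[0,0,0,0.4,0,0,0],[0,0,0,0.4,0,0,0]]'
python3 - <<'E'
from h import *
to(.4338,-.2207,.0276,9.46)
from scipy.optimize import least_squares
c=cap('wrist'); W=cloud(c)
m=np.zeros(W.shape[:2],bool); m[0:228,240:400]=1
s=sensors.sense(); P=(W-s['tcp_pos'])@s['ee_rot']
p=P[m&(P[...,2]<-.01)&(P[...,2]>-.06)&(P[...,0]>0)]
for xb in (.05,.065,.08,.095):
    q=p[abs(p[:,0]-xb)<.004]
    print(xb,len(q),least_squares(lambda v:np.hypot(q[:,1]-v[0],q[:,2]-v[1])-.022,[0,-.02],loss='soft_l1',f_scale=.0005).x.round(4))
E
```

```text
time_s: 10.55
tcp_pos: [0.4334, -0.2208, 0.034]
ee_rot: [[0.165, -0.986, 0.001], [-0.986, -0.165, 0.0], [0.0, -0.001, -1.0]]
wrist_force: [2.0, -1.0, -1.7]
gripper_width: 0.498
gripper_force: 30.0
time_s: 10.85
tcp_pos: [0.4336, -0.2208, 0.0314]
ee_rot: [[0.166, -0.986, 0.001], [-0.986, -0.166, -0.0], [0.001, -0.001, -1.0]]
wrist_force: [-1.6, 2.5, 8.9]
gripper_width: 0.495
gripper_force: 30.0
t 10.85 pos [ 0.4336 -0.2208  0.0314] d [-0.     -0.0002  0.0038] r [-0.06 -0.04  0.1 ] F [-1.6  2.5  8.9] M [ 0.39  0.1  -0.05] w 0.495 29.99718541279435
0.05 1996 [ 0.0008 -0.0138]
0.065 2104 [ 0.0009 -0.0121]
0.08 2251 [ 0.0009 -0.0105]
0.095 2406 [ 0.0009 -0.0088]
```

The rear clip has snapped home, but the front is about 12 mm high because the tube pivoted in the grip. I'll regrip nearer the front clip, with the open fingers still straddling the tube, and press there.

In the tool's units: -0.046 m is -4.6, -0.035 m is -3.5.

```bash
python3 -m handwheel '[[0.5,0,0,-0.1,0,0,0],[1,0,0,-0.3,0,0,0],[1,0,0,-0.6,0,0,0],[1,-0.5,0,-0.6,0,0,0],[1,-2,0,-0.6,0,0,0],[1,-3.5,0,-0.6,0,0,0],[1,-4.6,0,-0.6,0,0,0],[1,-4.6,0,-0.6,0,0,0]]'
python3 -m handwheel '[[1,0,0,0,0,0,0]]' >/dev/null
cat > m.py <<'E'
from h import *
from scipy.optimize import least_squares
# cartridge axis in unit coords (s along, t across, z) seen by the wrist camera
def meas(rows=228):
    c=cap('wrist'); W=cloud(c); a=np.radians(9.46); A=np.array([-np.sin(a),np.cos(a)]); N=np.array([A[1],-A[0]])
    O=np.array([.4309,-.2040])+.0006*A-.0007*N
    m=np.zeros(W.shape[:2],bool); m[0:rows,200:440]=1; m&=W[...,2]>.047
    w=W[m]; S=(w[:,:2]-O)@A; T=(w[:,:2]-O)@N; Z=w[:,2]; k=abs(T)<.03; S,T,Z=S[k],T[k],Z[k]
    for sb in np.arange(-.12,.1,.012):
        k=(abs(S-sb)<.004)&(abs(T)<.018)
        if k.sum()<60: continue
        f=least_squares(lambda v:np.hypot(T[k]-v[0],Z[k]-v[1])-.022,[0,.046],loss='soft_l1',f_scale=.0005).x
        print('s %.3f n %d t %.4f z %.4f'%(sb,k.sum(),*f))
    k=(abs(T)>.0235)&(S<-.065); k2=(S<-.06)
    print('rear collar s',np.percentile(S[k],[1,99]).round(4) if k.any() else None,'min s',S.min())
    return c
E
python3 - <<'E'
from m import *
to(.4262,-.175,.037,9.46); meas()
E
```

```text
time_s: 11.7
tcp_pos: [0.4246, -0.1744, 0.0364]
ee_rot: [[0.167, -0.986, -0.001], [-0.986, -0.167, 0.0], [-0.0, 0.001, -1.0]]
wrist_force: [0.2, -0.4, 0.7]
gripper_width: 0.979
gripper_force: 0.0
t 11.8 pos [ 0.4254 -0.1753  0.0365] d [-0.0002 -0.0008 -0.0005] r [ 0.   -0.01  0.11] F [-0.2 -0.4 -0.6] M [ 0.08 -0.07 -0.05] w 0.996 0.0
s -0.084 n 262 t -0.0002 z 0.0439
s -0.072 n 2186 t -0.0002 z 0.0450
s -0.060 n 2066 t -0.0002 z 0.0464
s -0.048 n 1955 t -0.0002 z 0.0476
s -0.036 n 1884 t -0.0002 z 0.0489
s -0.024 n 1781 t 0.0000 z 0.0911
s -0.012 n 1726 t 0.0002 z 0.0924
s -0.000 n 1501 t -0.0000 z 0.0933
rear collar s None min s -0.08502097294235118
```

In the tool's units: -0.0005 m is -0.05.

```bash
python3 -m handwheel '[[0.4,0,-0.05,0,0,0,0],[0,0,-0.05,0,0,0,0],[0,0,-0.05,0,0,0,0],[0,0,-0.05,0,0,0,0],[0,0,-0.05,0,0,0,0],[0,0,-0.05,0,0,0,0]]'
python3 -m handwheel '[[0,0,0,0.15,0,0,0],[0,0,0,0.3,0,0,0],[0,0,0,0.3,0,0,0]]'
python3 -m handwheel '[[0,0,0,0.15,0,0,0],[0,0,0,0.3,0,0,0],[0,0,0,0.3,0,0,0]]'
python3 - <<'E'
from m import *
to(.4262,-.175,.0276,9.46); meas()
E
```

```text
time_s: 12.45
tcp_pos: [0.4258, -0.1754, 0.0364]
ee_rot: [[0.165, -0.986, -0.0], [-0.986, -0.165, -0.0], [0.0, 0.0, -1.0]]
wrist_force: [0.5, -0.9, 0.1]
gripper_width: 0.54
gripper_force: 0.0
time_s: 12.75
tcp_pos: [0.4261, -0.1754, 0.0335]
ee_rot: [[0.166, -0.986, 0.001], [-0.986, -0.166, -0.0], [0.0, -0.0, -1.0]]
wrist_force: [-0.2, 1.4, 3.1]
gripper_width: 0.494
gripper_force: 30.0
time_s: 13.05
tcp_pos: [0.426, -0.1753, 0.0301]
ee_rot: [[0.166, -0.986, 0.0], [-0.986, -0.166, 0.0], [-0.0, -0.0, -1.0]]
wrist_force: [-0.5, 1.1, 0.4]
gripper_width: 0.492
gripper_force: 30.0
t 13.05 pos [ 0.426  -0.1753  0.0301] d [-0.0002 -0.0002  0.0025] r [-0.01  0.    0.07] F [-0.5  1.1  0.4] M [ 0.29 -0.22  0.03] w 0.492 30.00368032604456
s -0.072 n 2504 t -0.0002 z 0.0457
s -0.060 n 2311 t -0.0002 z 0.0462
s -0.048 n 2142 t -0.0002 z 0.0467
s -0.036 n 2006 t -0.0002 z 0.0471
s -0.024 n 1870 t -0.0001 z 0.0476
s -0.012 n 1756 t -0.0001 z 0.0481
s -0.000 n 1400 t -0.0002 z 0.0485
rear collar s None min s -0.08271831176931599
```

Past the throat now. The remaining travel is about 3–4 mm at the front.

```bash
python3 -m handwheel '[[0,0,0,0.15,0,0,0],[0,0,0,0.3,0,0,0],[0,0,0,0.35,0,0,0],[0,0,0,0.35,0,0,0]]'
python3 - <<'E'
from m import *
to(.4262,-.175,.0276,9.46); meas()
E
```

```text
time_s: 13.5
tcp_pos: [0.4259, -0.1754, 0.0268]
ee_rot: [[0.165, -0.986, 0.0], [-0.986, -0.165, 0.0], [0.0, -0.0, -1.0]]
wrist_force: [1.2, 1.6, -0.1]
gripper_width: 0.498
gripper_force: 30.0
t 13.5 pos [ 0.4259 -0.1754  0.0268] d [-0.0003 -0.0003 -0.0008] r [-0.01 -0.    0.06] F [ 1.2  1.6 -0.1] M [ 0.32 -0.29  0.03] w 0.498 30.010533817112446
s -0.072 n 2710 t -0.0002 z 0.0463
s -0.060 n 2462 t -0.0002 z 0.0464
s -0.048 n 2235 t -0.0002 z 0.0464
s -0.036 n 2075 t -0.0002 z 0.0464
s -0.024 n 1925 t -0.0002 z 0.0464
s -0.012 n 1789 t -0.0002 z 0.0464
s -0.000 n 1328 t -0.0001 z 0.0464
rear collar s None min s -0.08144475322240058
```

In the tool's units: 0.001 m is 0.1, 0.0007 m is 0.07.

```bash
python3 -m handwheel '[[0,0,0,0.07,0,0,0],[0,0,0,0.1,0,0,0],[0,0,0,0.1,0,0,0]]'
python3 -m handwheel '[[0.5,0,0,0,0,0,0],[1,0,0,0,0,0,0],[1,0,0,0,0,0,0],[1,1,0,0,0,0,0],[1,2.5,0,0,0,0,0],[1,3.8,0,0,0,0,0],[1,4.2,0,0,0,0,0],[1,4.2,0,0,0,0,0]]'
python3 -m handwheel '[[1,0,0,0,0,0,0],[1,0,0,0,0,0,0]]' >/dev/null
python3 - <<'E'
from m import *
to(.4338,-.2207,.0276,9.46); save(meas(),'w4.png')
E
```

```text
time_s: 13.85
tcp_pos: [0.426, -0.1754, 0.0267]
ee_rot: [[0.165, -0.986, 0.0], [-0.986, -0.165, -0.0], [0.0, -0.0, -1.0]]
wrist_force: [-1.2, 3.3, 7.1]
gripper_width: 0.499
gripper_force: 30.0
time_s: 14.65
tcp_pos: [0.4326, -0.2176, 0.0257]
ee_rot: [[0.164, -0.987, -0.0], [-0.987, -0.164, 0.0], [-0.0, 0.0, -1.0]]
wrist_force: [-0.1, -0.1, -0.1]
gripper_width: 0.982
gripper_force: 0.0
t 14.85 pos [ 0.4325 -0.2165  0.0259] d [ 0.0043 -0.0006 -0.0017] r [0.02 0.01 0.08] F [-0.1 -0.3 -0.1] M [ 0.08 -0.08 -0.04] w 0.997 0.0
s -0.120 n 1061 t -0.0002 z 0.0468
s -0.108 n 2633 t -0.0002 z 0.0463
s -0.096 n 2401 t -0.0002 z 0.0464
s -0.084 n 2222 t -0.0002 z 0.0463
s -0.072 n 2039 t -0.0002 z 0.0463
s -0.060 n 1875 t -0.0002 z 0.0463
s -0.048 n 1748 t -0.0002 z 0.0463
s -0.036 n 117 t -0.0002 z 0.0462
rear collar s [-0.1237 -0.1184] min s -0.12410634022877291
```

Fully home in both clips: level, with the origin about 26 mm short of clip_mid. Regrip and slide towards the head.

Units first: shifts go in cm and turns go in units of 2 degrees. So -0.01 m is -1, -0.006 m is -0.6.

```bash
python3 -m handwheel '[[0.4,0,0,0,0,0,0],[0.4,0,0,0,0,0,0],[0,0,0,0,0,0,0],[0,0,0,0,0,0,0],[0,0,0,0,0,0,0],[0,0,0,0,0,0,0],[0,0,0,0,0,0,0],[0,0,0,0,0,0,0]]'
python3 -m handwheel '[[0,-0.1,0,0,0,0,0],[0,-0.3,0,0,0,0,0],[0,-0.6,0,0,0,0,0],[0,-1,0,0,0,0,0],[0,-1,0,0,0,0,0]]'
python3 -c "
from h import *
to(.426,-.175,.0259,9.46)"
```

```text
time_s: 15.7
tcp_pos: [0.4329, -0.2168, 0.026]
ee_rot: [[0.165, -0.986, 0.0], [-0.986, -0.165, -0.0], [0.0, -0.0, -1.0]]
wrist_force: [-0.9, -0.3, -0.4]
gripper_width: 0.498
gripper_force: 30.0
time_s: 16.2
tcp_pos: [0.4312, -0.2064, 0.026]
ee_rot: [[0.166, -0.986, 0.0], [-0.986, -0.166, 0.0], [-0.0, -0.0, -1.0]]
wrist_force: [0.4, 0.6, -0.6]
gripper_width: 0.501
gripper_force: 30.0
t 16.2 pos [ 0.4312 -0.2064  0.026 ] d [-0.0318 -0.0001  0.0001] r [-0.02  0.01  0.07] F [ 0.4  0.6 -0.6] M [ 0.14 -0.29 -0.05] w 0.501 30.000769291073084
```

In the tool's units: -0.019 m is -1.9, -0.017 m is -1.7.

```bash
python3 -m handwheel '[[0,-0.3,0,0,0,0,0],[0,-0.6,0,0,0,0,0],[0,-1,0,0,0,0,0],[0,-1.4,0,0,0,0,0],[0,-1.7,0,0,0,0,0],[0,-1.9,0,0,0,0,0]]'
python3 -m handwheel '[[0,-0.1,0,0,0,0,0],[0,-0.2,0,0,0,0,0],[0,-0.3,0,0,0,0,0],[0,-0.4,0,0,0,0,0]]'
python3 -m handwheel '[[0,-0.1,0,0,0,0,0],[0,-0.2,0,0,0,0,0],[0,-0.3,0,0,0,0,0],[0,-0.4,0,0,0,0,0]]'
python3 - <<'E'
from m import *
to(.426,-.175,.0259,9.46); meas()
E
```

```text
time_s: 16.8
tcp_pos: [0.4281, -0.1879, 0.026]
ee_rot: [[0.166, -0.986, 0.0], [-0.986, -0.166, 0.0], [0.0, -0.0, -1.0]]
wrist_force: [2.1, -1.8, -1.8]
gripper_width: 0.495
gripper_force: 30.0
time_s: 17.2
tcp_pos: [0.4275, -0.1843, 0.026]
ee_rot: [[0.165, -0.986, 0.0], [-0.986, -0.165, -0.0], [0.0, -0.0, -1.0]]
wrist_force: [1.8, -1.7, -1.2]
gripper_width: 0.495
gripper_force: 30.0
time_s: 17.6
tcp_pos: [0.4268, -0.1803, 0.026]
ee_rot: [[0.165, -0.986, 0.0], [-0.986, -0.165, -0.0], [0.0, -0.0, -1.0]]
wrist_force: [2.3, -2.4, -2.1]
gripper_width: 0.498
gripper_force: 30.0
t 17.6 pos [ 0.4268 -0.1803  0.026 ] d [-0.0053 -0.0001  0.0001] r [-0.02 -0.01  0.06] F [ 2.3 -2.4 -2.1] M [-0.54 -0.63  0.06] w 0.498 29.99794716015458
s -0.084 n 819 t -0.0002 z 0.0469
s -0.072 n 2643 t -0.0002 z 0.0464
s -0.060 n 2412 t -0.0002 z 0.0464
s -0.048 n 2235 t -0.0002 z 0.0464
s -0.036 n 2048 t -0.0002 z 0.0464
s -0.024 n 1898 t -0.0002 z 0.0464
s -0.012 n 1767 t -0.0002 z 0.0464
s -0.000 n 246 t -0.0002 z 0.0462
rear collar s [-0.087  -0.0814] min s -0.08733687620148006
```

```bash
for k in 1; do python3 -m handwheel '[[0,-0.1,0,0,0,0,0],[0,-0.2,0,0,0,0,0],[0,-0.3,0,0,0,0,0],[0,-0.3,0,0,0,0,0]]'; done | grep -E 'tcp|force'
python3 -m handwheel '[[0,-0.07,0,0,0,0,0],[0,-0.15,0,0,0,0,0],[0,-0.15,0,0,0,0,0]]'| grep -E 'tcp|force'
```

```text
tcp_pos: [0.4263, -0.1772, 0.026]
wrist_force: [2.6, -2.3, -2.0]
gripper_force: 30.0
tcp_pos: [0.4261, -0.1758, 0.026]
wrist_force: [3.3, -1.1, -1.5]
gripper_force: 30.0
```

In the tool's units: -0.001 m is -0.1, -0.0005 m is -0.05.

```bash
python3 -m handwheel '[[0,-0.05,0,0,0,0,0],[0,-0.1,0,0,0,0,0],[0,-0.1,0,0,0,0,0]]'| grep -E 'tcp|force'
```

```text
tcp_pos: [0.4259, -0.1749, 0.026]
wrist_force: [2.5, -2.8, -1.7]
gripper_force: 30.0
```

```bash
python3 -m handwheel '[[0,-0.05,0,0,0,0,0],[0,-0.1,0,0,0,0,0],[0,-0.1,0,0,0,0,0]]'| grep -E 'tcp|st_force'
```

```text
tcp_pos: [0.4257, -0.1739, 0.026]
wrist_force: [4.1, -2.9, -1.3]
```

In the tool's units: -0.001 m is -0.1, -0.0005 m is -0.05.

```bash
python3 -m handwheel '[[0,-0.05,0,0,0,0,0],[0,-0.1,0,0,0,0,0],[0,-0.1,0,0,0,0,0]]'| grep -E 'tcp|st_force'
```

```text
tcp_pos: [0.4256, -0.1729, 0.026]
wrist_force: [2.5, -2.9, -2.0]
```

In the tool's units: -0.001 m is -0.1, -0.0005 m is -0.05.

```bash
python3 -m handwheel '[[0,-0.05,0,0,0,0,0],[0,-0.1,0,0,0,0,0],[0,-0.1,0,0,0,0,0]]'| grep -E 'tcp|st_force'; python3 -c "
from m import *
meas();to(.426,-.175,.026,9.46)"|tail -2
```

```text
tcp_pos: [0.4255, -0.1726, 0.026]
wrist_force: [3.1, -7.8, -3.1]
rear collar s [-0.0792 -0.0737] min s -0.079492630637143
t 19.6 pos [ 0.4256 -0.1726  0.026 ] d [ 0.0024 -0.      0.    ] r [-0.02 -0.06  0.08] F [ 4.6 -8.5 -2.7] M [-2.17 -1.04  0.01] w 0.497 29.99589029699564
```

Firm stop at the expected place (the head face seen at about 121 mm). One last small nudge, then release.

In the tool's units: -0.0004 m is -0.04.

```bash
python3 -m handwheel '[[0,-0.04,0,0,0,0,0],[0,-0.04,0,0,0,0,0]]'| grep -E 'tcp|st_force'
python3 -m handwheel '[[0.6,0,0,0,0,0,0],[1,0,0,0,0,0,0],[1,0,0,0,0,0,0],[1,0,0,0,0,0,0],[1,0,0,0,0,0,0]]'
python3 -c "
from m import *
c=meas();to(.426,-.175,.026,9.46);save(c,'w5.png')"
```

```text
tcp_pos: [0.4255, -0.1726, 0.026]
wrist_force: [4.7, -11.3, -2.9]
time_s: 20.3
tcp_pos: [0.4247, -0.1713, 0.0258]
ee_rot: [[0.165, -0.986, -0.001], [-0.986, -0.165, 0.0], [-0.0, 0.001, -1.0]]
wrist_force: [-0.1, 0.2, -0.4]
gripper_width: 0.865
gripper_force: 0.0
s -0.072 n 1846 t -0.0003 z 0.0466
s -0.060 n 2590 t -0.0002 z 0.0464
s -0.048 n 2367 t -0.0002 z 0.0464
s -0.036 n 2151 t -0.0001 z 0.0464
s -0.024 n 2010 t -0.0002 z 0.0464
s -0.012 n 1860 t -0.0002 z 0.0464
s -0.000 n 1724 t -0.0001 z 0.0464
rear collar s [-0.0777 -0.0737] min s -0.07802737715551782
t 20.35 pos [ 0.4249 -0.1714  0.0259] d [ 0.0038 -0.0005 -0.0001] r [0.04 0.01 0.07] F [ 0.3  0.7 -0.1] M [ 0.07 -0.04 -0.03] w 0.91 0.0
```

Cartridge stayed put and level. Withdraw upward, then check the joint with the head.

```bash
python3 -m handwheel '[[1,0,0,0,0,0,0],[1,0,0,-1,0,0,0],[1,0,0,-3,0,0,0],[1,0,0,-7,0,0,0],[1,1,0,-11,0,0,0],[1,3,0,-15,0,0,0],[1,6,0,-18,0,0,0],[1,9,0,-20,0,0,0]]'|head -2
python3 -m handwheel '[[1,-4,0,0,0,0,0],[1,-8,0,0,0,0,0],[1,-10,0,0,0,0,0],[1,-10,0,0,0,0,0],[1,-10,0,0,0,0,0]]'
python3 - <<'E'
from m import *
c=meas(250)
cw=c['pixels'][60:310,220:420]; cs=cap('scene')['pixels'][215:315,275:385]
o=np.zeros((600,800,3),np.uint8)
o[:500,:400]=cv2.resize(cw,(400,500),interpolation=cv2.INTER_CUBIC); o[:364,400:]=cv2.resize(cs,(400,364),interpolation=cv2.INTER_CUBIC)
cv2.imwrite('pics/end.png',o[...,::-1])
W=cloud(c); a=np.radians(9.46); A=np.array([-np.sin(a),np.cos(a)]); N=np.array([A[1],-A[0]]); O=np.array([.4309,-.2040])+.0006*A-.0007*N
S=(W[...,:2]-O)@A; T=(W[...,:2]-O)@N
for s0 in np.arange(.104,.136,.002):
    k=(abs(S-s0)<.001)&(abs(T)<.012)&(W[...,2]>.01); print(round(s0,3),k.sum(),np.median(W[...,2][k]).round(4) if k.any() else None)
E
```

```text
time_s: 21.15
tcp_pos: [0.4408, -0.2613, 0.2301]
time_s: 21.65
tcp_pos: [0.4236, -0.1616, 0.2267]
ee_rot: [[0.166, -0.986, 0.001], [-0.986, -0.166, -0.0], [0.0, -0.001, -1.0]]
wrist_force: [-0.4, -0.2, -0.7]
gripper_width: 1.001
gripper_force: 0.0
s -0.084 n 321 t 0.0000 z 0.0499
s -0.072 n 396 t -0.0001 z 0.0473
s -0.060 n 360 t -0.0001 z 0.0464
s -0.048 n 340 t -0.0000 z 0.0465
s -0.036 n 341 t -0.0000 z 0.0464
s -0.024 n 334 t -0.0001 z 0.0464
s -0.012 n 328 t -0.0002 z 0.0465
s -0.000 n 309 t -0.0000 z 0.0464
s 0.012 n 289 t 0.0000 z 0.0465
s 0.024 n 289 t -0.0000 z 0.0464
s 0.036 n 283 t -0.0000 z 0.0464
s 0.048 n 278 t 0.0000 z 0.0463
s 0.060 n 262 t 0.0001 z 0.0463
s 0.072 n 256 t 0.0000 z 0.0463
s 0.084 n 246 t 0.0001 z 0.0464
s 0.096 n 245 t -0.0001 z 0.0463
rear collar s [-0.086  -0.0736] min s -0.09438909434128102
0.104 38 0.0673
0.106 45 0.0677
0.108 30 0.0675
0.11 74 0.069
0.112 40 0.0705
0.114 37 0.0703
0.116 43 0.0704
0.118 40 0.0705
0.12 45 0.0705
0.122 90 0.0737
0.124 10 0.0751
0.126 0 None
0.128 0 None
0.13 0 None
0.132 0 None
0.134 0 None
0.136 0 None
```

View pics/end.png

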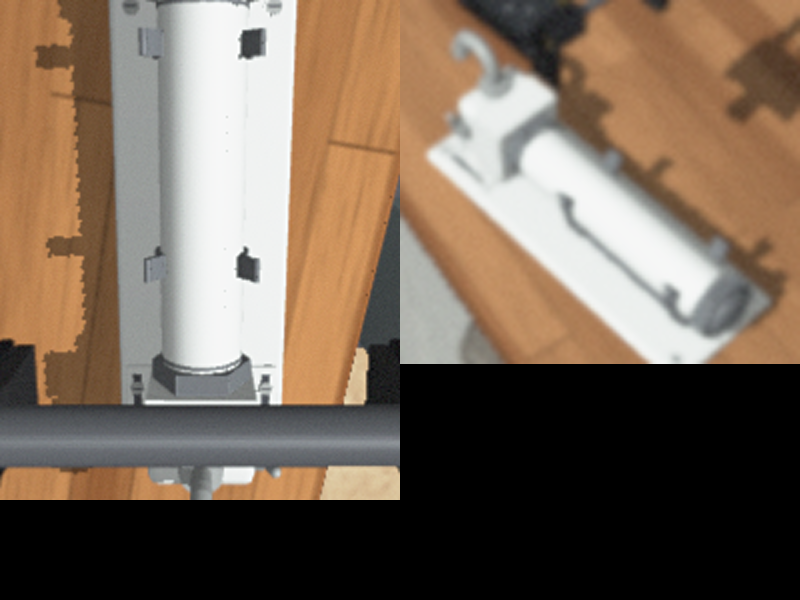

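The final views show the tube level in both clips (jaws at rows ~42 and ~268 in the left crop). The front collar is against the head (row ~395) with no gap: the profile runs straight from collar to head at s = 0.122. The robot is clear, so I'll hand in.

```bash
python3 -c "
from station import workorder
print(workorder.finish_job())"
```

```text
the job is handed in; nothing more can be done
None
```

The cartridge is snapped home in both clips, its collar is flush against the head with the spigot in the socket (the valve opening itself wasn't visible), the gripper is clear, and the job was handed in at about 22 s; the rear clip snapped before the front, so I regripped nearer the front clip to finish the press.

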